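Clear the drain hole of a plaster pot

TASK

Lift the small plaster pot off the free-spinning banding wheel and set it down gently, mouth up, in the wooden rest. Take the pick from the tool rack, touch its tip down near the middle of the floor inside the pot and, without forcing it, slide it about until it drops into the drain hole, then push it on through so that the tip shows below the pot. Draw the pick out, hang it back in its own hole in the rack, and leave the pot standing in the rest and the other things undisturbed.

Things in the scene. Friction and masses are not known exactly. Their poses are not given: they have to be found in the camera images.
- wheel_top (a point): Banding wheel: low cast-iron turntable with a plain grey round head, 200 mm across, whose top is 70 mm above the table; the head spins freely at a touch, the foot is fixed. This point is the centre of the head's top.
- pot_mid (a point): Small hollow round pot of white plaster, 0.11 kg, standing mouth up on the wheel, off its centre. 55 mm high; outside 58 mm across at the foot, 61 mm at 44 mm up, then a rim 66 mm across over the top 8 mm; mouth 52 mm across. This point is on its axis, half-way up (27.5 mm above its underside); z points up to the mouth.
- rest_seat (a point): Fixed pot rest: thick turned wooden ring, 110 mm across and 39 mm high, with a round flared recess in its top for the pot's foot (75 mm across at the top, 63 mm at its floor, 11 mm deep) and a 44 mm bore through the middle under it, open down to the table. This point is the centre of the recess's floor (28 mm above the table): the pot's underside stands at this height.
- pick_mid (a point): Pick: round dark wooden handle with a brass collar below, 22 mm across, 67 mm long in all, with a straight steel shaft, 5 mm thick, round-ended, out of its lower end; 0.05 kg. It hangs upright in the rack's middle hole, collar on the top board, shaft below. This point is on the axis, 33 mm above the collar's underside; z points up, away from the tip.
- pick_tip (a point): The very end of the pick's shaft, on its axis, 85 mm below the underside of the collar (118 mm below the handle's middle).
- rack_slot (a point): Fixed wooden tool rack: top board 56 by 210 mm, 16 mm thick, on two end cheeks, its top 95 mm above the table; three holes in a row along its y axis, 60 mm apart. The middle one, 14 mm across, is the pick's; a spatula and a brush hang in the others. This point is the centre of the middle hole at the board's top: the underside of the pick's collar rests here.
- pot: The same pot; origin at the centre of its underside. Its inner floor is flat, about 43 mm across and 12 mm above the underside. One round drain hole, 10 mm across, goes straight down through the floor beside the middle; its core was set by hand, so its centre lies 8 to 12 mm from the pot's axis in an unknown direction.
- pick: The pick as a solid; origin on its axis at the underside of the collar, z up the handle.
- rest: The wooden rest as a solid; origin at the centre of its underside, on the table.
- spatula: Bystander: flat steel spatula standing blade up in one outer hole of the rack, 40 mm above the board, 18 mm wide; origin on its axis at the board's top.
- brush: Bystander: round brush standing bristles up in the other outer hole of the rack, 38 mm above the board, 18 mm across; origin on its axis at the board's top.
- mushroom: Bystander: plaster mushroom 48 mm across and high, standing on the table near the robot; origin under its foot.
- mushroom2: Bystander: a second such plaster mushroom, on the other side; origin under its foot.
- column: Bystander: plaster column 52 mm across, 115 mm high, towards the back of the table; origin under its foot.
- finial: Bystander: plaster finial 52 mm across, 86 mm high, towards the back of the table; origin under its foot.
- tin: Bystander: plain metal tin 66 mm across, 100 mm high, at the back; origin under its foot.
Things that resemble listed ones, but are neither listed nor needed, are in the scene too. What is shaped like the pick but blue is not meant.

How it is judged:
By the outcome, as a careful person would: the job done as asked, in the order asked, and still so for the second after the job is handed in, with the robot touching nothing.
It also fails if it takes over 72 s, if anything falls off the work surface, if the arm or the gripper's body presses on something with over 40 N, if the wrist force passes 120 N, or if a joint passes its speed limit or range.

ROBOT

A 7-joint arm with a two-finger parallel gripper is mounted at the origin on the work surface. World frame = base frame: x ahead of the robot, y to its left, z up, the work surface at z = 0. Lengths are in m, angles in degrees, forces in N, time in s.
With the tool pointing down it reaches from about 0.425 to 1.025 m from the base axis. Payload 9.4 kg.
Tool frame: the origin (TCP) lies midway between the tips of the shut fingers; the grasp point (between the pads) lies 19 mm behind it; z points along the fingers, y is the direction in which the jaws open and shut (so a half turn about z gives the same grasp; the last joint's range is limited). The gripper opens to 85 mm and grips with 20 to 120 N. Pads are 22 mm wide; open, the fingers measure 114 mm over their backs; the gripper's body (76 mm by 85 mm) begins 54 mm behind the grasp point. The pads swing forward as they close: fully open they stand 13 mm farther back than shut.
Start: joints at [-80.999, 34.337, -0.143, 91.639, 0.103, 54.024, -4.572], TCP at [0.168, 0.705, 0.231] pointing down, gripper open.
Joint ranges: [-147.43, 147.43], [-19.82, 112.94], [-74.19, 73.91], [6.32, 146.72], [-59.91, 239.91], [6.04, 106.73], [-150.56, 150.56]. Speed limits (degrees/s): [127.2, 127.2, 172.46, 172.46, 180, 180, 180].

INTERFACE

Orientations are given as a 3x3 rotation matrix whose columns are the frame's x, y, z axes.
In Python, from station import bot gives the robot as it stands.
- The arm moves only by the tool apply_moves, never from a script. Its argument "series" is a list of rows, each an object of numbers: "dx", "dy", "dz": the shift along the tool's x, y, z in mm; "rx", "ry", "rz": the turn, a rotation vector about the tool's x, y, z in degrees; "gripper": the opening, from 0 (shut) to 1 (fully open). In form: [{"dx": .., "dy": .., "dz": .., "rx": .., "ry": .., "rz": .., "gripper": ..}, ...]. A call has 1 to 10 rows; each row shifts and turns the pose as measured when the row begins, along the tool's axes as they then stand; what a row does not reach is not made up. A row lasts 1/8 s, in which the tool goes at most 62.5 mm and 10.7 degrees, less where a joint would pass 70% of its speed; a pose out of reach is approached as far as the arm can. A call with a gripper value outside its range is refused whole. The fingers move at their own pace and stop on an object; "force" is the grip in N (left out, the last holds). Time passes only in rows, so rows that do not move let the fingers close. It gives the time, the measured TCP pose, the force and the opening at its end, in the units of the state.
- bot.state(): the state, without advancing time (a new reading comes with each control period).
- bot.capture(name): name is "scene" or "top"; returns a dict with "frame" (400x640x3 uint8, red, green, blue), "fx", "fy", "cx", "cy" (pixels), "R" (3x3) and "t" (3): a world point X has camera coordinates R X + t. Camera axes: x right, y down, z forward; pixel columns grow to the right and rows downward; lengths in m; the calibration is good to about 2 mm. A picture is of the moment at which its call begins. There is no depth.
- bot.finish_job(): hands the job in, once; it reports no verdict.
Trained networks look in the newest picture that a camera, given by its name, has taken for a name from the list of things; names that differ only in an ending like _2 or _b are one class to them, and where a whole thing is asked for, a point or a joint stands for the part that bears it (a point fixed in the world has none). Each returns a list of dicts, best first, with "confidence" (0 to 1); they miss things now and then, are a little off and sometimes report something else, mostly with a low value. They report only what shows in the picture. A call takes as long as a camera call. They do not tell look-alikes from the thing itself.
- bot.search_frame(camera, thing): "centre" ([x, y, z] in m, in world coordinates, good to about 4 mm: the middle of the surface that is visible of it).
- bot.cut_out(camera, thing): "region" (400x640 bool, what is visible of it).
- bot.place_of(camera, thing): "centre" ([x, y, z] in m, in world coordinates, good to about 4 mm: a listed point, or the origin of a listed thing).
The state is a dict: "t": time; "joint_pos": joint angles; "dq": joint speeds; "effort": joint torques, N m; "tcp_pos": TCP position; "tool_rot": TCP orientation; "ft_force": force on the tool from outside, world axes, zero at the start; "wrist_torque": the same for the moment, N m; "finger_gap": finger opening in m.
Only numpy, scipy, OpenCV 4.12 (cv2) and the standard library are available. Lean on these libraries where they do the work, as an engineer would, in place of code of your own. Each camera call takes 0.05 s, during which the arm holds its last target. There are 200 camera calls.

## Working session

There is one attempt and no reset: what is moved stays moved. The work goes in short steps, Python scripts to look and compute and a tool call to move; the robot and the scene stay as the last step left them, time stands still between calls to the robot, and variables do not carry over. Pictures are saved under pics/ and viewed, about 8 in all and at most 12, crops included, and the job is handed in when it is done.

Besides the shell and the picture viewer there is one more tool, called after "Emit:" in YAML: its name, and indented under it one key for each argument. apply_moves: Moves the arm, as the interface text tells. Its arguments: {"type":"object","properties":{"series":{"type":"array","items":{"type":"object","properties":{"dx":{"type":"number"},"dy":{"type":"number"},"dz":{"type":"number"},"rx":{"type":"number"},"ry":{"type":"number"},"rz":{"type":"number"},"gripper":{"type":"number"}}}},"force":{"type":"number"}},"required":["series"]}

```bash
ls; mkdir -p pics
python3 - <<'E'
from station import bot
import cv2,numpy as np
for c in("scene","top"):
    d=bot.capture(c); cv2.imwrite(f"pics/{c}0.png",d["frame"][:,:,::-1])
    print(c,d["fx"],d["cx"],d["cy"],np.round(d["R"],3).tolist(),np.round(d["t"],3).tolist())
    for n in["wheel_top","pot_mid","rest_seat","pick_mid","pick_tip","rack_slot","pot","pick","rest","spatula","brush","mushroom","column","finial","tin"]:
        try: print(c,n,[(np.round(r["centre"],4).tolist(),round(r["confidence"],2)) for r in bot.place_of(c,n)[:3]])
        except Exception as e: print(n,e)
s=bot.state();print(s)
a=cv2.imread("pics/scene0.png");b=cv2.imread("pics/top0.png")
E
```

```text
pics
scene 376.2849750058076 317.87055144364905 199.88819948042791 [[0.808, 0.589, 0.014], [0.379, -0.501, -0.778], [-0.451, 0.634, -0.628]] [-0.494, -0.097, 1.154]
scene wheel_top [([0.5531, 0.2662, 0.0667], 0.85), ([0.3567, -0.1201, -0.0008], 0.18)]
scene pot_mid [([0.5664, 0.2337, 0.0997], 0.68)]
scene rest_seat [([0.5988, -0.006, 0.0293], 0.77), ([0.6909, 0.3922, -0.0031], 0.48)]
scene pick_mid [([0.4533, -0.2387, 0.1195], 0.94), ([0.4339, -0.1892, 0.1218], 0.89), ([0.5485, -0.2476, 0.1268], 0.83)]
scene pick_tip [([0.4555, -0.2439, 0.0002], 0.81), ([0.6302, -0.2068, -0.002], 0.75)]
scene rack_slot [([0.551, -0.2478, 0.0944], 0.91)]
scene pot []
scene pick [([0.6329, -0.2067, 0.0864], 0.98), ([0.4485, -0.2467, 0.0856], 0.78), ([0.5436, -0.2486, 0.0964], 0.73)]
scene rest [([0.5981, -0.0016, -0.0036], 0.6), ([0.595, -0.0048, 0.0265], 0.19)]
scene spatula [([0.5391, -0.1859, 0.0973], 0.47)]
scene brush [([0.5554, -0.2996, 0.0938], 0.78), ([0.5526, 0.266, 0.0669], 0.61)]
scene mushroom [([0.3576, -0.1166, -0.0008], 0.75), ([0.3566, 0.1161, -0.0003], 0.72)]
scene column [([0.7611, 0.
[... 1390 characters left out ...]
2 ,  54.02451021,  -4.57352953]), 'dq': array([ 0.0134519 ,  0.11210965,  0.01415305, -0.01649253, -0.05916907,
       -0.0125823 ,  0.08484079]), 'effort': array([ 3.51983044e-04, -7.76217842e+01,  1.56405810e+00, -2.58379412e+01,
        1.24760106e-02,  2.17584602e-03, -1.23591548e-05]), 'tcp_pos': array([0.16793952, 0.70527578, 0.2312832 ]), 'tool_rot': array([[-9.72801741e-01,  2.31639314e-01,  3.80676700e-05],
       [ 2.31639314e-01,  9.72801741e-01, -7.58983841e-06],
       [-3.87904006e-05,  1.43456094e-06, -9.99999999e-01]]), 'ft_force': array([-0.89034014,  0.43803113,  0.42542815]), 'wrist_torque': array([-0.0333548 ,  0.00502046, -0.00391179]), 'finger_gap': 0.08526001249099549}
```

View pics/scene0.png

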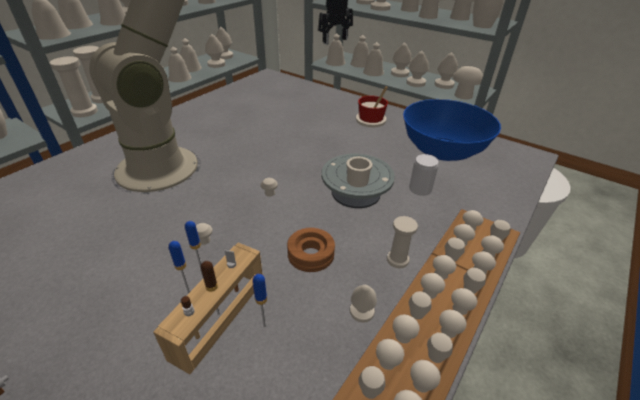

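View pics/top0.png

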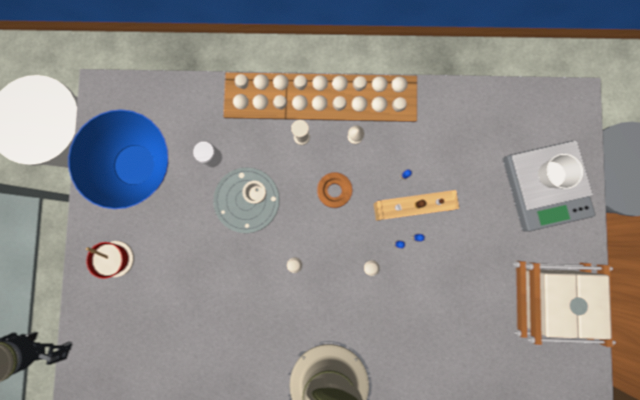

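The white pot is at about (358,168) in the scene view and (255,190) in the top view. The rest is at (311,248) and (335,190). There are four pick-like things:
- **Brown-handled, scene (208,272):** it hangs in the rack's middle hole, so it fits the description.
- **Blue, scene (191,235), (176,255), (260,290):** these are look-alikes standing free on the table.

I'll turn the tool first so the jaws are square to the rack.

Emit:
apply_moves:
  series:
    - {"rz": 10, "gripper": 1}
    - {"rz": 10}
    - {"rz": 10}
    - {"rz": 10}
    - {"rz": 10}
    - {"rz": 10}
    - {"rz": 6}
    - {"rz": 0}
  force: 25

```text
invalid input at $.series[0]: expected keys dx, dy, dz, rx, ry, rz, gripper
```

```bash
cat > h.py <<'E'
from station import bot
import numpy as np, cv2
np.set_printoptions(precision=4,suppress=True)
def go(target,yaw=None):
    "tool-frame mm to bring the TCP to target; turn (rotvec, deg) to plumb with tool y at yaw"
    from scipy.spatial.transform import Rotation as Ro
    s=bot.state();R=s["tool_rot"]
    print("t",s["t"],"tcp",s["tcp_pos"],"gap",s["finger_gap"],"f",s["ft_force"],"yaw",np.degrees(np.arctan2(R[1,1],R[0,1])))
    print("move mm",1000*R.T@(np.array(target)-s["tcp_pos"]))
    if yaw is not None:
        a=np.radians(yaw);y=np.array([np.cos(a),np.sin(a),0]);z=np.array([0,0,-1.])
        D=np.c_[np.cross(y,z),y,z];print("turn",Ro.from_matrix(R.T@D).as_rotvec(degrees=True))
def crop(cam,X,h,name,k):
    "enlarged crop round world point X, half-size h px"
    d=bot.capture(cam);p=d["R"]@np.array(X)+d["t"]
    u=d["fx"]*p[0]/p[2]+d["cx"];v=d["fy"]*p[1]/p[2]+d["cy"]
    u0,v0=int(u)-h,int(v)-h
    im=d["frame"][max(v0,0):v0+2*h,max(u0,0):u0+2*h,::-1]
    cv2.imwrite("pics/"+name,cv2.resize(im,None,fx=k,fy=k,interpolation=cv2.INTER_CUBIC));print(name,"px",u,v,"origin",u0,v0)
    return d
E
python3 -c "
from h import *
go([.5675,.231,.2],10.8)"
```

```text
t 1.6 tcp [0.1679 0.7053 0.2313] gap 0.08526001249099549 f [-0.8903  0.438   0.4254] yaw 76.60639575517138
move mm [-498.5528 -368.8224   31.302 ]
turn [ 0.0013  0.0019 65.8064]
```

Emit:
apply_moves:
  series:
    - {"dx": -47, "dy": -35, "dz": 0, "rx": 0, "ry": 0, "rz": 10, "gripper": 1}
    - {"dx": -53, "dy": -26, "dz": 0, "rx": 0, "ry": 0, "rz": 10, "gripper": 1}
    - {"dx": -56, "dy": -17, "dz": 0, "rx": 0, "ry": 0, "rz": 10, "gripper": 1}
    - {"dx": -58, "dy": -7, "dz": 0, "rx": 0, "ry": 0, "rz": 10, "gripper": 1}
    - {"dx": -58, "dy": 4, "dz": 0, "rx": 0, "ry": 0, "rz": 10, "gripper": 1}
    - {"dx": -57, "dy": 14, "dz": 0, "rx": 0, "ry": 0, "rz": 10, "gripper": 1}
    - {"dx": -54, "dy": 24, "dz": 0, "rx": 0, "ry": 0, "rz": 6, "gripper": 1}
    - {"dx": 0, "dy": 0, "dz": 0, "rx": 0, "ry": 0, "rz": 0, "gripper": 1}
  force: 25

```text
t: 2.6
tcp_pos: [0.4356, 0.3799, 0.2312]
tool_rot: [[-0.148, 0.989, 0.002], [0.989, 0.148, 0.004], [0.004, 0.002, -1.0]]
ft_force: [0.1, 1.3, 0.6]
finger_gap: 0.0853
```

```bash
python3 -c "
from h import *
go([.5675,.231,.2],10.8)"
```

```text
t 2.6 tcp [0.4356 0.3799 0.2312] gap 0.08531481149227767 f [0.0668 1.3444 0.645 ] yaw 8.488949394760473
move mm [-166.8992  108.4174   30.708 ]
turn [ 0.1306 -0.2387 -2.3108]
```

```bash
cat >> h.py <<'E'
def fit(thing,guess,circles,caps=("scene","top"),pick=None):
    "xy of an upright round thing: convex-hull centroids of mask against model [(r,z)..] in both cameras"
    from scipy.optimize import least_squares
    th=np.linspace(0,2*np.pi,40);obs=[]
    def hullc(P):
        h=cv2.convexHull(P.astype(np.float32));m=cv2.moments(h);return np.array([m["m10"],m["m01"]])/m["m00"],m["m00"]
    def model(d,xy):
        P=np.concatenate([np.c_[xy[0]+r*np.cos(th),xy[1]+r*np.sin(th),0*th+z] for r,z in circles])@d["R"].T+d["t"]
        return hullc(P[:,:2]/P[:,2:]*[d["fx"],d["fy"]]+[d["cx"],d["cy"]])
    for c in caps:
        d=bot.capture(c)
        best=None
        for r in bot.cut_out(c,thing):
            v,u=np.nonzero(r["region"])
            if len(u)<5: continue
            o=hullc(np.concatenate([np.c_[u+a,v+b] for a in(-.5,.5) for b in(-.5,.5)]));m=model(d,guess)
            e=np.linalg.norm(o[0]-m[0])
            if e<10 and (best is None or e<best[0]): best=(e,o,m,d)
        if best is None: print(c,"no mask"); continue
        print(c,"off",best[0],"area obs/model",best[1][1],best[2][1]);obs.append((best[1][0],best[3]))
        print("  alone",least_squares(lambda x:model(obs[-1][1],x)[0]-obs[-1][0],guess,diff_step=1e-3).x)
    x=least_squares(lambda x:np.concatenate([model(d,x)[0]-o for o,d in obs]),guess,diff_step=1e-3).x
    print(thing,x);return x
E
python3 -c "
from h import *
p=fit('pot',[.5675,.231],[(.029,.07),(.0305,.114),(.033,.117),(.033,.125)])
r=fit('rest',[.595,-.003],[(.055,0.005),(.055,.034),(.05,.039)])
crop('scene',[.5485,-.2465,.128],40,'pickcrop.png',8)
go([*p,.15],10.8)"
```

```text
scene off 0.9639482685678749 area obs/model 680.0 671.5411376573611
  alone [0.5686 0.2337]
top off 0.9278316595048046 area obs/model 461.5 434.22236511844676
  alone [0.5702 0.2307]
pot [0.5698 0.2316]
scene off 1.6599014947368744 area obs/model 1858.0 1708.4684320290107
  alone [ 0.5906 -0.0018]
top off 1.2844566951881775 area obs/model 1081.5 1001.1828846519347
  alone [ 0.591  -0.0032]
rest [ 0.5909 -0.0025]
pickcrop.png px 208.83764701858698 275.672033132678 origin 168 235
t 3.05 tcp [0.4315 0.3852 0.2305] gap 0.08541974015816539 f [-0.3955  0.3541  0.2318] yaw 9.104490522695937
move mm [-174.0052  112.1566   79.5284]
turn [ 0.0209 -0.3159 -1.6955]
```

View pics/pickcrop.png

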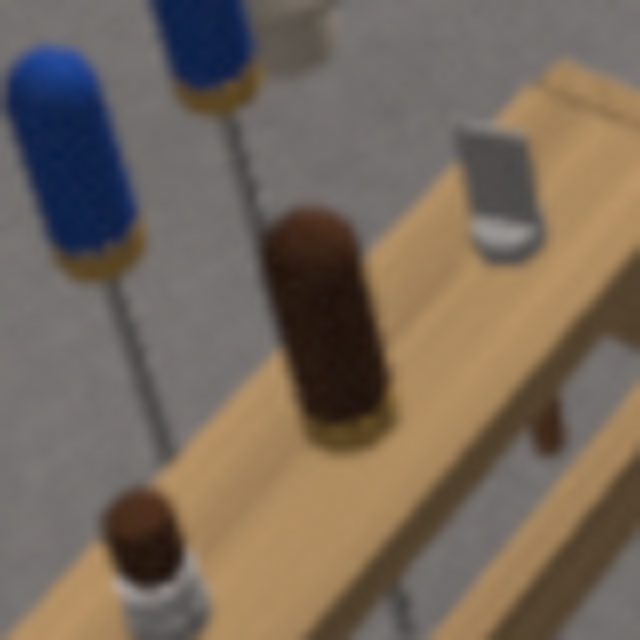

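Crop: the brown-handled pick with its brass collar, at scene px (208,276), sits in the middle hole between the brush and the spatula. That is the right one. The blue ones stand clear of the rack. Now I move above the pot.

Emit:
apply_moves:
  series:
    - {"dx": -44, "dy": 28, "dz": 10, "rx": 0, "ry": 0, "rz": -1.7, "gripper": 1}
    - {"dx": -44, "dy": 28, "dz": 20, "rx": 0, "ry": 0, "rz": 0, "gripper": 1}
    - {"dx": -44, "dy": 28, "dz": 20, "rx": 0, "ry": 0, "rz": 0, "gripper": 1}
    - {"dx": -36, "dy": 24, "dz": 20, "rx": 0, "ry": 0, "rz": 0, "gripper": 1}
    - {"dx": 0, "dy": 0, "dz": 0, "rx": 0, "ry": 0, "rz": 0, "gripper": 1}

```text
t: 3.68
tcp_pos: [0.5713, 0.2415, 0.1571]
tool_rot: [[-0.198, 0.98, 0.0], [0.98, 0.198, 0.007], [0.007, 0.002, -1.0]]
ft_force: [-0.1, 0.6, 0.2]
finger_gap: 0.0852
```

```bash
python3 -c "
from h import *
go([.5698,.2316,.15],10.8)"
```

```text
t 3.675 tcp [0.5713 0.2415 0.1571] gap 0.08518030222368189 f [-0.0885  0.6314  0.1718] yaw 11.43175919080605
move mm [-9.4128 -3.4541  7.0544]
turn [ 0.1093 -0.4125  0.6322]
```

Emit:
apply_moves:
  series:
    - {"dx": -9.4, "dy": -3.4, "dz": 7, "rx": 0, "ry": -0.4, "rz": 0.6, "gripper": 1}
    - {"dx": 0, "dy": 0, "dz": 20, "rx": 0, "ry": 0, "rz": 0, "gripper": 1}
    - {"dx": 0, "dy": 0, "dz": 20, "rx": 0, "ry": 0, "rz": 0, "gripper": 1}
    - {"dx": 0, "dy": 0, "dz": 15, "rx": 0, "ry": 0, "rz": 0, "gripper": 1}
    - {"dx": 0, "dy": 0, "dz": 0, "rx": 0, "ry": 0, "rz": 0, "gripper": 1}

```text
t: 4.3
tcp_pos: [0.5663, 0.2356, 0.0938]
tool_rot: [[-0.194, 0.981, 0.002], [0.981, 0.194, 0.002], [0.001, 0.002, -1.0]]
ft_force: [0.2, 0.2, -0.8]
finger_gap: 0.0852
```

```bash
python3 -c "
from h import *
go([.5698,.2316,.082],10.8)
crop('scene',[.5698,.2316,.1],40,'grasp.png',8)"
```

```text
t 4.3 tcp [0.5663 0.2356 0.0938] gap 0.08521052156747928 f [ 0.2152  0.2262 -0.8466] yaw 11.158740779154787
move mm [-4.6198  2.6673 11.7692]
turn [ 0.1063 -0.0686  0.3588]
grasp.png px 357.94837966277544 171.19526537355836 origin 317 131
```

View pics/grasp.png

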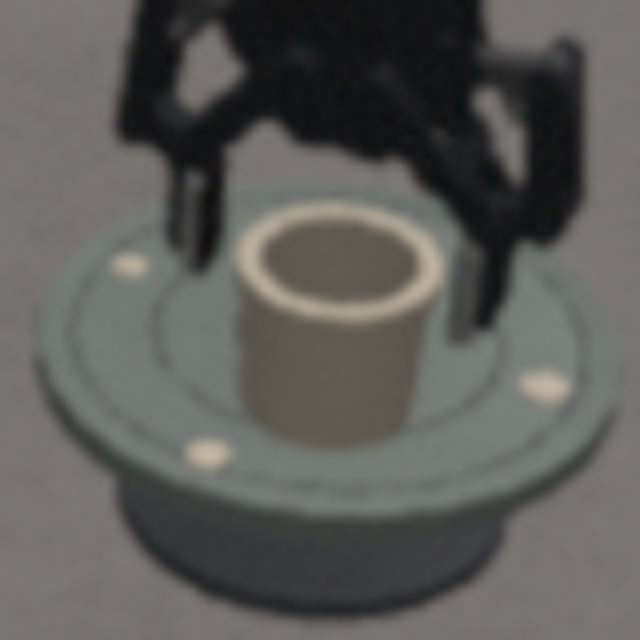

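Crop: the pot is upright on the wheel (rim centre at px ~(340,262) of the crop), with one finger on each side and clear of it. I need about 3 to 5 mm of correction, then go lower.

Emit:
apply_moves:
  series:
    - {"dx": -5, "dy": 2.7, "dz": 6, "rx": 0, "ry": 0, "rz": 0.4, "gripper": 1}
    - {"dx": 0, "dy": 0, "dz": 12, "rx": 0, "ry": 0, "rz": 0, "gripper": 1}
    - {"dx": 0, "dy": 0, "dz": 0, "rx": 0, "ry": 0, "rz": 0, "gripper": 1}

```text
t: 4.72
tcp_pos: [0.5713, 0.2315, 0.0766]
tool_rot: [[-0.186, 0.982, 0.005], [0.982, 0.186, 0.003], [0.002, 0.005, -1.0]]
ft_force: [0.5, -0.9, 0.1]
finger_gap: 0.0855
```

```bash
python3 -c "
from h import *
go([.5698,.2316,.076],10.8)"
```

```text
t 4.725 tcp [0.5713 0.2315 0.0766] gap 0.08548824878560649 f [ 0.5456 -0.8661  0.0909] yaw 10.74051375714707
move mm [ 0.3433 -1.4324  0.6334]
turn [ 0.289  -0.1157 -0.0592]
```

Emit:
apply_moves:
  series:
    - {"dx": 0, "dy": -1.4, "dz": 0, "rx": 0.3, "ry": 0, "rz": 0, "gripper": 0.85}
    - {"dx": 0, "dy": 0, "dz": 0, "rx": 0, "ry": 0, "rz": 0, "gripper": 0.6}
    - {"dx": 0, "dy": 0, "dz": 0, "rx": 0, "ry": 0, "rz": 0, "gripper": 0.6}
    - {"dx": 0, "dy": 0, "dz": 0, "rx": 0, "ry": 0, "rz": 0, "gripper": 0.6}
    - {"dx": 0, "dy": 0, "dz": 0, "rx": 0, "ry": 0, "rz": 0, "gripper": 0.6}
    - {"dx": 0, "dy": 0, "dz": 0, "rx": 0, "ry": 0, "rz": 0, "gripper": 0.6}
  force: 30

```text
t: 5.48
tcp_pos: [0.5698, 0.2312, 0.0769]
tool_rot: [[-0.186, 0.982, -0.001], [0.982, 0.186, 0.002], [0.002, -0.001, -1.0]]
ft_force: [0.8, 0.1, -1.2]
finger_gap: 0.0648
```

```bash
python3 -c "
from h import *
go([.5698,.2316,.15],10.8)"
```

```text
t 5.475 tcp [0.5698 0.2312 0.0769] gap 0.06480562155253933 f [ 0.7782  0.0833 -1.2074] yaw 10.734950418150326
move mm [  0.5331   0.0504 -73.0605]
turn [-0.0293 -0.124  -0.0651]
```

Emit:
apply_moves:
  series:
    - {"dx": 0, "dy": 0, "dz": 0, "rx": 0, "ry": 0, "rz": 0, "gripper": 0.6}
    - {"dx": 0, "dy": 0, "dz": 0, "rx": 0, "ry": 0, "rz": 0, "gripper": 0.6}
    - {"dx": 0, "dy": 0, "dz": 0, "rx": 0, "ry": 0, "rz": 0, "gripper": 0.6}

```text
t: 5.85
tcp_pos: [0.5698, 0.2312, 0.0769]
tool_rot: [[-0.186, 0.982, -0.001], [0.982, 0.186, 0.002], [0.002, -0.0, -1.0]]
ft_force: [-0.7, 0.5, -1.0]
finger_gap: 0.0655
```

Emit:
apply_moves:
  series:
    - {"dx": 0, "dy": 0, "dz": -5, "rx": 0, "ry": 0, "rz": 0, "gripper": 0.6}
    - {"dx": 0, "dy": 0, "dz": -15, "rx": 0, "ry": 0, "rz": 0, "gripper": 0.6}
    - {"dx": 0, "dy": 0, "dz": -20, "rx": 0, "ry": 0, "rz": 0, "gripper": 0.6}
    - {"dx": 0, "dy": 0, "dz": -20, "rx": 0, "ry": 0, "rz": 0, "gripper": 0.6}
    - {"dx": 0, "dy": 0, "dz": 0, "rx": 0, "ry": 0, "rz": 0, "gripper": 0.6}

```text
t: 6.48
tcp_pos: [0.5704, 0.231, 0.1418]
tool_rot: [[-0.186, 0.983, 0.001], [0.983, 0.186, 0.003], [0.003, 0.001, -1.0]]
ft_force: [-0.0, 0.8, -2.1]
finger_gap: 0.0653
```

```bash
python3 -c "
from h import *
d=crop('scene',[.5698,.2312,.16],45,'lift.png',6)
go([.591,-.0025,.13],10.8)"
```

```text
lift.png px 359.8021196581735 151.4967954411764 origin 314 106
t 6.525 tcp [0.5698 0.2309 0.1409] gap 0.06542099707611589 f [ 0.3708 -0.0665 -1.7216] yaw 10.717773851914336
move mm [-233.2909  -22.6069   10.3834]
turn [-0.0111 -0.1298 -0.0822]
```

View pics/lift.png

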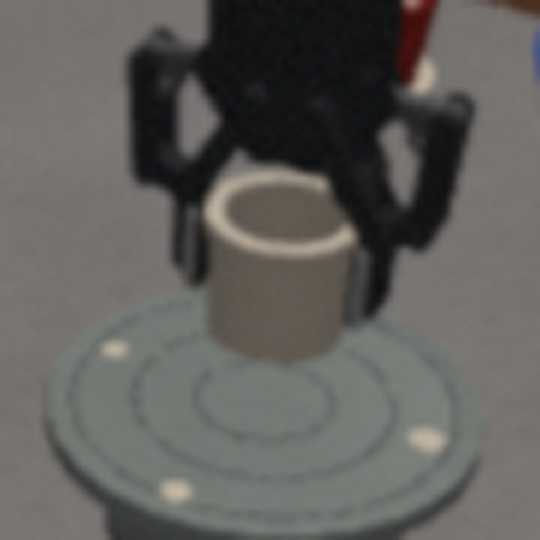

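Crop: the pot is off the wheel, upright between the pads. Now I carry it to the rest.

Emit:
apply_moves:
  series:
    - {"dx": -25, "dy": -2, "dz": 0, "rx": 0, "ry": 0, "rz": 0, "gripper": 0.6}
    - {"dx": -45, "dy": -5, "dz": 0, "rx": 0, "ry": 0, "rz": 0, "gripper": 0.6}
    - {"dx": -50, "dy": -5, "dz": 0, "rx": 0, "ry": 0, "rz": 0, "gripper": 0.6}
    - {"dx": -50, "dy": -5, "dz": 10, "rx": 0, "ry": 0, "rz": 0, "gripper": 0.6}
    - {"dx": -40, "dy": -4, "dz": 10, "rx": 0, "ry": 0, "rz": 0, "gripper": 0.6}
    - {"dx": -15, "dy": -2, "dz": 15, "rx": 0, "ry": 0, "rz": 0, "gripper": 0.6}
    - {"dx": 0, "dy": 0, "dz": 15, "rx": 0, "ry": 0, "rz": 0, "gripper": 0.6}
    - {"dx": 0, "dy": 0, "dz": 0, "rx": 0, "ry": 0, "rz": 0, "gripper": 0.6}

```text
t: 7.52
tcp_pos: [0.5875, 0.0012, 0.0841]
tool_rot: [[-0.19, 0.982, -0.006], [0.982, 0.19, 0.002], [0.003, -0.005, -1.0]]
ft_force: [0.9, 0.3, -0.7]
finger_gap: 0.0651
```

```bash
python3 -c "
from h import *
go([.591,-.0025,.075],10.8)
z=bot.state()['tcp_pos'][2]-.007
p=fit('pot',bot.state()['tcp_pos'][:2],[(.029,z),(.0305,z+.044),(.033,z+.047),(.033,z+.055)])"
```

```text
t 7.525 tcp [0.5875 0.0012 0.0841] gap 0.06510958009251047 f [ 0.8644  0.3079 -0.735 ] yaw 10.924775276550355
move mm [-4.3324  2.7959  9.0267]
turn [-0.3055 -0.1898  0.1243]
scene off 2.3760585752958017 area obs/model 789.0 957.989868593635
  alone [ 0.5872 -0.0051]
top no mask
pot [ 0.5872 -0.0051]
```

Emit:
apply_moves:
  series:
    - {"dx": -4.3, "dy": 2.8, "dz": 7, "rx": -0.3, "ry": -0.2, "rz": 0, "gripper": 0.6}
    - {"dx": 0, "dy": 0, "dz": 12, "rx": 0, "ry": 0, "rz": 0, "gripper": 0.6}
    - {"dx": 0, "dy": 0, "dz": 12, "rx": 0, "ry": 0, "rz": 0, "gripper": 0.6}
    - {"dx": 0, "dy": 0, "dz": 0, "rx": 0, "ry": 0, "rz": 0, "gripper": 0.6}

```text
t: 8.22
tcp_pos: [0.593, -0.0008, 0.0533]
tool_rot: [[-0.193, 0.981, 0.005], [0.981, 0.193, 0.0], [-0.001, 0.005, -1.0]]
ft_force: [-0.6, 0.2, -2.3]
finger_gap: 0.065
```

```bash
python3 -c "
from h import *
go([.591,-.0025,.036],10.8)
crop('scene',[.591,-.0025,.07],45,'place.png',6)"
```

```text
t 8.225 tcp [ 0.593  -0.0008  0.0533] gap 0.0649765113693601 f [-0.6007  0.1973 -2.3406] yaw 11.115515578031953
move mm [-1.2914 -2.4059 17.3071]
turn [0.2782 0.0442 0.3154]
place.png px 310.35707282564795 232.91675359941158 origin 265 187
```

View pics/place.png

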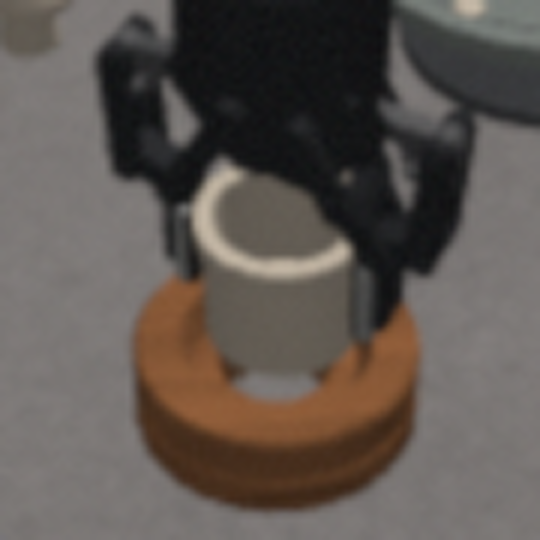

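Crop: the pot hangs upright over the recess and lines up with the ring, whose centre is at about (277,355). I lower it slowly, watching the force.

Emit:
apply_moves:
  series:
    - {"dx": -1.3, "dy": -2.4, "dz": 5, "rx": 0.3, "ry": 0, "rz": 0.3, "gripper": 0.6}
    - {"dx": 0, "dy": 0, "dz": 4, "rx": 0, "ry": 0, "rz": 0, "gripper": 0.6}
    - {"dx": 0, "dy": 0, "dz": 4, "rx": 0, "ry": 0, "rz": 0, "gripper": 0.6}
    - {"dx": 0, "dy": 0, "dz": 0, "rx": 0, "ry": 0, "rz": 0, "gripper": 0.6}

```text
t: 8.78
tcp_pos: [0.5913, -0.0029, 0.0402]
tool_rot: [[-0.187, 0.982, 0.001], [0.982, 0.187, -0.001], [-0.001, 0.0, -1.0]]
ft_force: [-0.7, 0.3, -0.7]
finger_gap: 0.0652
```

```bash
python3 -c "
from h import *
go([.591,-.0025,.035],10.8)"
```

```text
t 8.775 tcp [ 0.5913 -0.0029  0.0402] gap 0.0652000504400212 f [-0.6718  0.3218 -0.7249] yaw 10.769161920278522
move mm [ 0.4059 -0.2009  5.2135]
turn [ 0.0201  0.0559 -0.0308]
```

Emit:
apply_moves:
  series:
    - {"dx": 0, "dy": 0, "dz": 2, "rx": 0, "ry": 0, "rz": 0, "gripper": 0.6}
    - {"dx": 0, "dy": 0, "dz": 2, "rx": 0, "ry": 0, "rz": 0, "gripper": 0.6}
    - {"dx": 0, "dy": 0, "dz": 1, "rx": 0, "ry": 0, "rz": 0, "gripper": 0.6}
    - {"dx": 0, "dy": 0, "dz": 0, "rx": 0, "ry": 0, "rz": 0, "gripper": 0.6}

```text
t: 9.28
tcp_pos: [0.5915, -0.0028, 0.0351]
tool_rot: [[-0.187, 0.982, 0.001], [0.982, 0.187, -0.001], [-0.001, 0.001, -1.0]]
ft_force: [-0.2, 0.6, -0.7]
finger_gap: 0.0655
```

Emit:
apply_moves:
  series:
    - {"dx": 0, "dy": 0, "dz": 0.8, "rx": 0, "ry": 0, "rz": 0, "gripper": 0.6}
    - {"dx": 0, "dy": 0, "dz": 0, "rx": 0, "ry": 0, "rz": 0, "gripper": 0.6}

```text
t: 9.52
tcp_pos: [0.5917, -0.0029, 0.035]
tool_rot: [[-0.187, 0.982, 0.002], [0.982, 0.187, -0.001], [-0.001, 0.002, -1.0]]
ft_force: [-0.3, -0.0, -1.3]
finger_gap: 0.0655
```

Emit:
apply_moves:
  series:
    - {"dx": 0, "dy": 0, "dz": 1.5, "rx": 0, "ry": 0, "rz": 0, "gripper": 0.6}

```text
t: 9.65
tcp_pos: [0.5919, -0.003, 0.0346]
tool_rot: [[-0.187, 0.982, 0.002], [0.982, 0.187, -0.0], [-0.001, 0.002, -1.0]]
ft_force: [-5.1, 0.2, 26.5]
finger_gap: 0.0651
```

Emit:
apply_moves:
  series:
    - {"dx": 0, "dy": 0, "dz": 0, "rx": 0, "ry": 0, "rz": 0, "gripper": 0.6}

```text
t: 9.78
tcp_pos: [0.5919, -0.003, 0.035]
tool_rot: [[-0.187, 0.982, 0.003], [0.982, 0.187, -0.0], [-0.001, 0.003, -1.0]]
ft_force: [0.6, 1.0, -1.0]
finger_gap: 0.0651
```

Contact at TCP z 0.035, exactly the expected seat height. I release.

Emit:
apply_moves:
  series:
    - {"dx": 0, "dy": 0, "dz": 0, "rx": 0, "ry": 0, "rz": 0, "gripper": 0.85}
    - {"dx": 0, "dy": 0, "dz": 0, "rx": 0, "ry": 0, "rz": 0, "gripper": 1}
    - {"dx": 0, "dy": 0, "dz": 0, "rx": 0, "ry": 0, "rz": 0, "gripper": 1}
    - {"dx": 0, "dy": 0, "dz": 0, "rx": 0, "ry": 0, "rz": 0, "gripper": 1}
    - {"dx": 0, "dy": 0, "dz": -10, "rx": 0, "ry": 0, "rz": 0, "gripper": 1}
    - {"dx": 0, "dy": 0, "dz": -30, "rx": 0, "ry": 0, "rz": 0, "gripper": 1}
    - {"dx": 0, "dy": 0, "dz": -50, "rx": 0, "ry": 0, "rz": 0, "gripper": 1}
    - {"dx": 0, "dy": 0, "dz": -50, "rx": 0, "ry": 0, "rz": 0, "gripper": 1}
    - {"dx": 0, "dy": 0, "dz": -50, "rx": 0, "ry": 0, "rz": 0, "gripper": 1}
    - {"dx": 0, "dy": 0, "dz": 0, "rx": 0, "ry": 0, "rz": 0, "gripper": 1}

```text
t: 11.02
tcp_pos: [0.5915, -0.0032, 0.2333]
tool_rot: [[-0.186, 0.983, 0.004], [0.983, 0.186, -0.0], [-0.001, 0.003, -1.0]]
ft_force: [-0.5, -0.1, -0.1]
finger_gap: 0.0853
```

```bash
python3 -c "
from h import *
go([.548,-.2465,.23],10.8)"
```

```text
t 11.025 tcp [ 0.5915 -0.0032  0.2333] gap 0.08534497330778078 f [-0.4827 -0.1494 -0.133 ] yaw 10.718809565658058
move mm [-230.9154  -88.0104    3.1441]
turn [ 0.198   0.0419 -0.0813]
```

```bash
python3 -c "
from h import *
p=fit('pick',[.548,-.2465],[(.011,.095),(.011,.155),(.006,.162)])
for c in('scene','top'):
  bot.capture(c)
  for n in('pick_mid','rack_slot','spatula','brush'): print(c,n,[(np.round(r['centre'],4).tolist(),round(r['confidence'],2)) for r in bot.place_of(c,n)[:4]])
"
```

```text
scene off 0.8596955668101399 area obs/model 455.5 390.41026366641745
  alone [ 0.5462 -0.2467]
top no mask
pick [ 0.5462 -0.2467]
scene pick_mid [([0.6313, -0.2049, 0.117], 0.95), ([0.5469, -0.2461, 0.1269], 0.9), ([0.4511, -0.2406, 0.1176], 0.57), ([0.4329, -0.193, 0.1215], 0.53)]
scene rack_slot [([0.5461, -0.2445, 0.0944], 0.73)]
scene spatula [([0.5384, -0.1822, 0.0953], 0.61), ([0.5496, -0.2477, 0.0949], 0.45)]
scene brush [([0.5538, -0.2991, 0.0944], 0.63)]
top pick_mid [([0.5443, -0.2447, 0.123], 0.63), ([0.4523, -0.2446, 0.1149], 0.55), ([0.6331, -0.2081, 0.1181], 0.45), ([0.4306, -0.1908, 0.1199], 0.41)]
top rack_slot [([0.5441, -0.246, 0.0945], 0.9), ([0.3551, -0.1228, -0.0017], 0.41)]
top spatula [([0.5344, -0.1914, 0.0909], 0.43)]
top brush [([0.5516, 0.2666, 0.0695], 0.67), ([0.5574, -0.3073, 0.0922], 0.57), ([0.5466, -0.2427, 0.0883], 0.55)]
```

Emit:
apply_moves:
  series:
    - {"dx": -48, "dy": -19, "dz": 0, "rx": 0, "ry": 0, "rz": 0, "gripper": 0.5}
    - {"dx": -48, "dy": -19, "dz": 0, "rx": 0, "ry": 0, "rz": 0, "gripper": 0.5}
    - {"dx": -48, "dy": -19, "dz": 0, "rx": 0, "ry": 0, "rz": 0, "gripper": 0.5}
    - {"dx": -48, "dy": -19, "dz": 10, "rx": 0, "ry": 0, "rz": 0, "gripper": 0.5}
    - {"dx": -35, "dy": -13, "dz": 20, "rx": 0, "ry": 0, "rz": 0, "gripper": 0.5}
    - {"dx": 0, "dy": 0, "dz": 5, "rx": 0, "ry": 0, "rz": 0, "gripper": 0.5}
    - {"dx": 0, "dy": 0, "dz": 0, "rx": 0, "ry": 0, "rz": 0, "gripper": 0.5}

```text
t: 12.6
tcp_pos: [0.5451, -0.2486, 0.193]
tool_rot: [[-0.19, 0.982, -0.002], [0.982, 0.19, -0.001], [-0.001, -0.002, -1.0]]
ft_force: [0.8, -0.5, 0.2]
finger_gap: 0.0425
```

```bash
python3 -c "
from h import *
go([.5462,-.2462,.17],10.2)"
```

```text
t 12.6 tcp [ 0.5451 -0.2486  0.193 ] gap 0.04248735098752469 f [ 0.7787 -0.4855  0.2058] yaw 10.934846560419947
move mm [ 2.1555  1.5323 22.97  ]
turn [-0.12    0.0545  0.7349]
```

Emit:
apply_moves:
  series:
    - {"dx": 2.2, "dy": 1.5, "dz": 10, "rx": 0, "ry": 0, "rz": 0.7, "gripper": 0.5}
    - {"dx": 0, "dy": 0, "dz": 20, "rx": 0, "ry": 0, "rz": 0, "gripper": 0.5}
    - {"dx": 0, "dy": 0, "dz": 15, "rx": 0, "ry": 0, "rz": 0, "gripper": 0.5}
    - {"dx": 0, "dy": 0, "dz": 10, "rx": 0, "ry": 0, "rz": 0, "gripper": 0.5}
    - {"dx": 0, "dy": 0, "dz": 0, "rx": 0, "ry": 0, "rz": 0, "gripper": 0.5}

```text
t: 13.22
tcp_pos: [0.5487, -0.2408, 0.1361]
tool_rot: [[-0.183, 0.983, 0.0], [0.983, 0.183, 0.0], [0.0, 0.0, -1.0]]
ft_force: [0.1, 0.3, 0.5]
finger_gap: 0.0426
```

```bash
python3 -c "
from h import *
go([.5462,-.2462,.11],10.2)
crop('scene',[.5462,-.2462,.128],40,'pg.png',8)"
```

```text
t 13.225 tcp [ 0.5487 -0.2408  0.1361] gap 0.042631424729567345 f [0.1372 0.3385 0.5154] yaw 10.536643164813047
move mm [-4.8818 -3.5049 26.0506]
turn [ 0.0091 -0.0019  0.3366]
pg.png px 208.0949843768288 274.9601504378613 origin 168 234
```

View pics/pg.png

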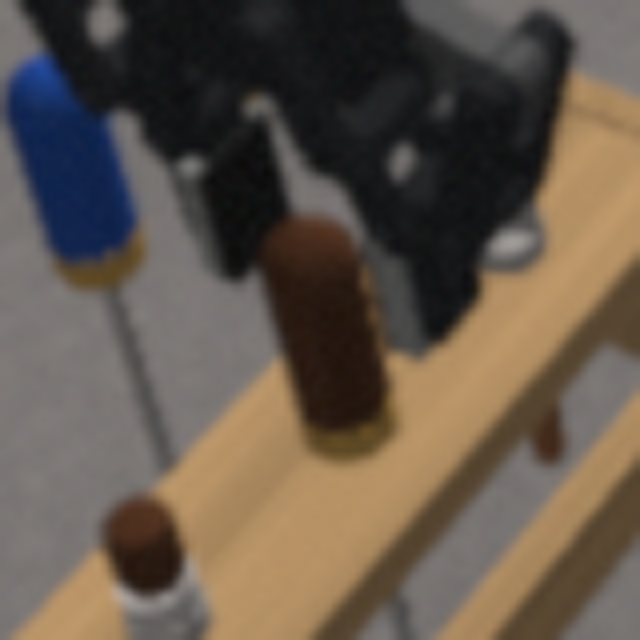

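Crop: the brown pick stands between the fingers, in front of the pads. I shift by the computed 5 mm and 3.5 mm, then go down.

Emit:
apply_moves:
  series:
    - {"dx": -4.9, "dy": -3.5, "dz": 0, "rx": 0, "ry": 0, "rz": 0.3, "gripper": 0.5}
    - {"dx": 0, "dy": 0, "dz": 0, "rx": 0, "ry": 0, "rz": 0, "gripper": 0.5}
    - {"dx": 0, "dy": 0, "dz": 12, "rx": 0, "ry": 0, "rz": 0, "gripper": 0.5}
    - {"dx": 0, "dy": 0, "dz": 10, "rx": 0, "ry": 0, "rz": 0, "gripper": 0.5}
    - {"dx": 0, "dy": 0, "dz": 0, "rx": 0, "ry": 0, "rz": 0, "gripper": 0.5}

```text
t: 13.9
tcp_pos: [0.5467, -0.2474, 0.1142]
tool_rot: [[-0.177, 0.984, 0.003], [0.984, 0.177, -0.001], [-0.001, 0.003, -1.0]]
ft_force: [-1.1, 0.4, -0.2]
finger_gap: 0.0427
```

```bash
python3 -c "
from h import *
go([.5462,-.2462,.11],10.2)"
```

```text
t 13.9 tcp [ 0.5467 -0.2474  0.1142] gap 0.04273766862730688 f [-1.1316  0.3714 -0.2382] yaw 10.169673212825403
move mm [ 1.2963 -0.3115  4.1565]
turn [ 0.1474  0.0781 -0.0304]
```

Emit:
apply_moves:
  series:
    - {"dx": 1.3, "dy": -0.3, "dz": 2.5, "rx": 0, "ry": 0, "rz": 0, "gripper": 0.5}
    - {"dx": 0, "dy": 0, "dz": 0, "rx": 0, "ry": 0, "rz": 0, "gripper": 0.35}
    - {"dx": 0, "dy": 0, "dz": 0, "rx": 0, "ry": 0, "rz": 0, "gripper": 0.1}
    - {"dx": 0, "dy": 0, "dz": 0, "rx": 0, "ry": 0, "rz": 0, "gripper": 0.1}
    - {"dx": 0, "dy": 0, "dz": 0, "rx": 0, "ry": 0, "rz": 0, "gripper": 0.1}
    - {"dx": 0, "dy": 0, "dz": 0, "rx": 0, "ry": 0, "rz": 0, "gripper": 0.1}
  force: 60

```text
t: 14.65
tcp_pos: [0.5463, -0.2461, 0.1117]
tool_rot: [[-0.177, 0.984, 0.003], [0.984, 0.177, -0.001], [-0.002, 0.003, -1.0]]
ft_force: [0.5, 0.8, -1.1]
finger_gap: 0.0204
```

Emit:
apply_moves:
  series:
    - {"dx": 0, "dy": 0, "dz": 0, "rx": 0, "ry": 0, "rz": 0, "gripper": 0.1}

```text
t: 14.78
tcp_pos: [0.5463, -0.2461, 0.1117]
tool_rot: [[-0.177, 0.984, 0.003], [0.984, 0.177, -0.001], [-0.001, 0.003, -1.0]]
ft_force: [-0.6, 0.7, -0.3]
finger_gap: 0.0203
```

```bash
python3 -c "
from h import *
go([.5462,-.2462,.23],10.2)"
```

```text
t 14.775 tcp [ 0.5463 -0.2461  0.1117] gap 0.020310440395684894 f [-0.6193  0.7239 -0.309 ] yaw 10.176525778188688
move mm [  -0.2924    0.1848 -118.2609]
turn [ 0.1598  0.0828 -0.0236]
```

Emit:
apply_moves:
  series:
    - {"dx": 0, "dy": 0, "dz": -5, "rx": 0, "ry": 0, "rz": 0, "gripper": 0.1}
    - {"dx": 0, "dy": 0, "dz": -15, "rx": 0, "ry": 0, "rz": 0, "gripper": 0.1}
    - {"dx": 0, "dy": 0, "dz": -25, "rx": 0, "ry": 0, "rz": 0, "gripper": 0.1}
    - {"dx": 0, "dy": 0, "dz": -25, "rx": 0, "ry": 0, "rz": 0, "gripper": 0.1}
    - {"dx": 0, "dy": 0, "dz": -25, "rx": 0, "ry": 0, "rz": 0, "gripper": 0.1}
    - {"dx": 0, "dy": 0, "dz": -20, "rx": 0, "ry": 0, "rz": 0, "gripper": 0.1}
    - {"dx": 0, "dy": 0, "dz": 0, "rx": 0, "ry": 0, "rz": 0, "gripper": 0.1}

```text
t: 15.65
tcp_pos: [0.5461, -0.2465, 0.2358]
tool_rot: [[-0.176, 0.984, 0.006], [0.984, 0.176, -0.002], [-0.003, 0.006, -1.0]]
ft_force: [-0.2, -0.7, 0.0]
finger_gap: 0.0208
```

```bash
python3 -c "
from h import *
p=fit('pot',[.5915,-.003],[(.0305,.039),(.0305,.072),(.033,.075),(.033,.083)])
crop('scene',[.548,-.246,.17],45,'pl.png',7)
d=crop('top',[.5915,-.003,.04],16,'floor.png',18)
a=cv2.imread('pics/pl.png');b=cv2.imread('pics/floor.png');
b=cv2.convertScaleAbs(b,alpha=1.0)
h=max(a.shape[0],b.shape[0]);o=np.zeros((h,a.shape[1]+b.shape[1],3),np.uint8);o[:a.shape[0],:a.shape[1]]=a;o[:b.shape[0],a.shape[1]:]=b
cv2.imwrite('pics/both.png',cv2.resize(o,(800,int(h*800/o.shape[1]))))
np.set_printoptions(linewidth=200)
g=cv2.cvtColor(d['frame'],7);q=d['R']@[.5915,-.003,.04]+d['t'];u,v=int(q[0]/q[2]*d['fx']+d['cx']),int(q[1]/q[2]*d['fy']+d['cy'])
print(g[v-9:v+10,u-9:u+10])
go([.591,-.003,.23],10.2)"
```

```text
scene off 0.4273050457094212 area obs/model 890.0 838.058016192168
  alone [ 0.5924 -0.004 ]
top off 0.13867097352351632 area obs/model 385.5 389.3532106336206
  alone [ 0.5911 -0.0032]
pot [ 0.5918 -0.0035]
pl.png px 204.742421079221 259.37263082202725 origin 159 214
floor.png px 334.465185094415 189.2215500775839 origin 318 173
[[131 162 202 225 224 203 172 149 137 139 147 159 175 194 213 224 223 208 179]
 [149 192 220 222 201 160 125 112 119 128 137 146 159 172 192 211 224 224 207]
 [171 210 218 195 155 126 124 141 158 166 170 174 175 176 182 195 211 224 222]
 [190 214 197 156 130 143 172 196 206 204 205 210 208 199 191 192 203 219 225]
 [206 208 171 138 156 193 218 223 213 195 197 213 221 220 212 203 202 214 224]
 [215 197 152 148 191 223 230 226 201 170 170 197 221 226 224 216 208 210 222]
 [215 187 149 169 213 229 231 225 201 167 167 197 221 227 227 223 215 212 220]
 [213 187 158 190 224 230 231 226 215 194 193 212 224 228 228 227 220 212 219]
 [216 189 172 203 227 231 231 230 226 222 221 224 227 228 228 227 220 212 219]
 [214 195 182 210 227 232 231 230 230 230 229 228 228 228
[... 215 characters left out ...]
29 228 228 227 227 228 227 221 213 213 220]
 [174 210 208 201 212 225 230 230 229 228 228 227 226 226 223 216 212 219 219]
 [144 192 213 213 211 219 225 228 228 228 227 226 225 222 216 210 216 218 207]
 [113 162 202 218 218 217 219 223 225 227 226 225 221 217 213 215 217 206 180]
 [ 99 121 165 201 217 222 220 220 223 226 225 223 221 219 220 218 203 172 143]
 [106  96 116 156 189 211 218 223 225 228 228 226 224 220 213 197 167 136 121]
 [124 105  93 107 137 166 189 203 212 215 216 213 204 189 170 147 125 115 115]]
t 15.95 tcp [ 0.545  -0.2459  0.2327] gap 0.020899287189132986 f [-0.0926  0.0318  0.0935] yaw 10.142402411990899
move mm [230.9994  88.0849   2.6009]
turn [ 0.0603  0.0377 -0.0576]
```

View pics/both.png

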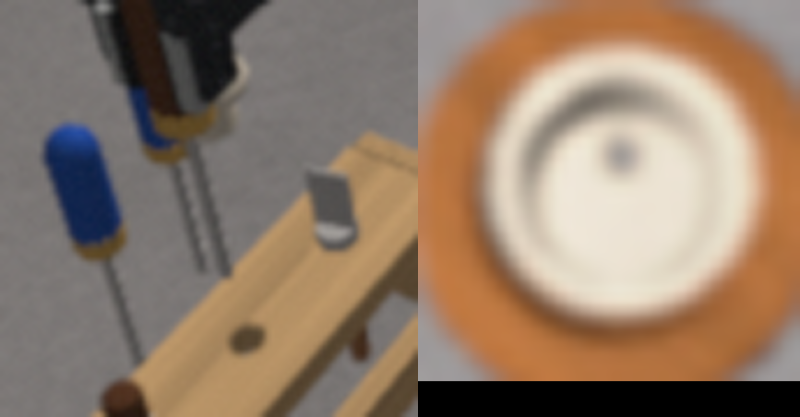

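The left crop shows the brown pick lifted clear and upright, with the hole free. The right crop shows the pot seated in the rest, with the drain hole as a dark spot at crop (622,155), which is top px (334.5,185.5). That puts it about 11 mm from the axis towards +x.

Emit:
apply_moves:
  series:
    - {"dx": 5, "dy": 10, "dz": -20, "rx": 0, "ry": 0, "rz": 0, "gripper": 0.1}
    - {"dx": 35, "dy": 17, "dz": 0, "rx": 0, "ry": 0, "rz": 0, "gripper": 0.1}
    - {"dx": 45, "dy": 16, "dz": 0, "rx": 0, "ry": 0, "rz": 0, "gripper": 0.1}
    - {"dx": 50, "dy": 16, "dz": 0, "rx": 0, "ry": 0, "rz": 0, "gripper": 0.1}
    - {"dx": 50, "dy": 16, "dz": 0, "rx": 0, "ry": 0, "rz": 0, "gripper": 0.1}
    - {"dx": 30, "dy": 8, "dz": 0, "rx": 0, "ry": 0, "rz": 0, "gripper": 0.1}
    - {"dx": 10, "dy": 3, "dz": 15, "rx": 0, "ry": 0, "rz": 0, "gripper": 0.1}
    - {"dx": 0, "dy": 0, "dz": 0, "rx": 0, "ry": 0, "rz": 0, "gripper": 0.1}

```text
t: 16.95
tcp_pos: [0.5898, -0.0042, 0.2309]
tool_rot: [[-0.173, 0.985, -0.008], [0.985, 0.173, -0.002], [-0.0, -0.008, -1.0]]
ft_force: [0.2, -0.3, -0.9]
finger_gap: 0.0205
```

```bash
cat >> h.py <<'E'
def tip(cam="scene"):
    "expected tip pixel and crop"
    s=bot.state();X=s["tcp_pos"]+s["tool_rot"]@[0,0,.1017]
    d=crop(cam,X-[0,0,-.03],35,"tip.png",8)
    p=d["R"]@X+d["t"];print("tip",X,"px",p[:2]/p[2]*[d["fx"],d["fy"]]+[d["cx"],d["cy"]])
E
python3 -c "
from h import *
go([.591,-.003,.2],10.2);tip()"
```

```text
t 16.95 tcp [ 0.5898 -0.0042  0.2309] gap 0.020540713375959186 f [ 0.1963 -0.2522 -0.9435] yaw 9.940754549578733
move mm [ 0.9916  1.6708 30.8487]
turn [-0.4833  0.0204 -0.2592]
tip.png px 309.08465731116047 202.14326634376604 origin 274 167
tip [ 0.5889 -0.0044  0.1292] px [309.0943 213.0058]
```

View pics/tip.png

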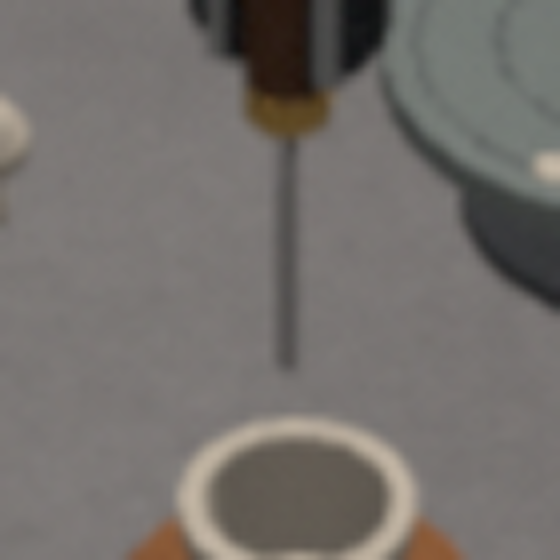

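Crop: the tip is at scene px about (309.7,213), against the expected (309.1,213). The pick is straight and over the mouth, so I level the tool and lower it.

Emit:
apply_moves:
  series:
    - {"dx": 0.8, "dy": 1, "dz": 0, "rx": -0.5, "ry": 0, "rz": -0.2, "gripper": 0.1}
    - {"dx": 0, "dy": 0, "dz": 0, "rx": 0, "ry": 0, "rz": 0, "gripper": 0.1}
    - {"dx": 0, "dy": 0, "dz": 15, "rx": 0, "ry": 0, "rz": 0, "gripper": 0.1}
    - {"dx": 0, "dy": 0, "dz": 20, "rx": 0, "ry": 0, "rz": 0, "gripper": 0.1}
    - {"dx": 0, "dy": 0, "dz": 15, "rx": 0, "ry": 0, "rz": 0, "gripper": 0.1}
    - {"dx": 0, "dy": 0, "dz": 10, "rx": 0, "ry": 0, "rz": 0, "gripper": 0.1}
    - {"dx": 0, "dy": 0, "dz": 0, "rx": 0, "ry": 0, "rz": 0, "gripper": 0.1}

```text
t: 17.88
tcp_pos: [0.5909, -0.0097, 0.1681]
tool_rot: [[-0.168, 0.986, 0.002], [0.986, 0.168, -0.002], [-0.002, 0.002, -1.0]]
ft_force: [-0.1, -0.4, -0.8]
finger_gap: 0.0203
```

```bash
python3 -c "
from h import *
go([.591,-.003,.145],10.2)"
```

```text
t 17.875 tcp [ 0.5909 -0.0097  0.1681] gap 0.020339850870661064 f [-0.0689 -0.4381 -0.8431] yaw 9.66524642986246
move mm [ 6.6569  1.1493 23.1048]
turn [ 0.1211  0.13   -0.5349]
```

Emit:
apply_moves:
  series:
    - {"dx": 6.6, "dy": 1.1, "dz": 0, "rx": 0, "ry": 0, "rz": -0.5, "gripper": 0.1}
    - {"dx": 0, "dy": 0, "dz": 0, "rx": 0, "ry": 0, "rz": 0, "gripper": 0.1}
    - {"dx": 0, "dy": 0, "dz": 6, "rx": 0, "ry": 0, "rz": 0, "gripper": 0.1}
    - {"dx": 0, "dy": 0, "dz": 6, "rx": 0, "ry": 0, "rz": 0, "gripper": 0.1}
    - {"dx": 0, "dy": 0, "dz": 6, "rx": 0, "ry": 0, "rz": 0, "gripper": 0.1}
    - {"dx": 0, "dy": 0, "dz": 0, "rx": 0, "ry": 0, "rz": 0, "gripper": 0.1}

```text
t: 18.62
tcp_pos: [0.5917, -0.0023, 0.1501]
tool_rot: [[-0.177, 0.984, 0.005], [0.984, 0.177, -0.002], [-0.002, 0.004, -1.0]]
ft_force: [0.1, 0.8, 0.0]
finger_gap: 0.0204
```

```bash
python3 -c "
from h import *
go([.591,-.003,.143],10.2)"
```

```text
t 18.625 tcp [ 0.5917 -0.0023  0.1501] gap 0.020441579309590497 f [0.0525 0.8341 0.0229] yaw 10.22417742919166
move mm [-0.5237 -0.877   7.0541]
turn [0.2471 0.1373 0.0239]
```

Emit:
apply_moves:
  series:
    - {"dx": -0.5, "dy": -0.8, "dz": 2, "rx": 0.2, "ry": 0.1, "rz": 0, "gripper": 0.1}
    - {"dx": 0, "dy": 0, "dz": 2, "rx": 0, "ry": 0, "rz": 0, "gripper": 0.1}
    - {"dx": 0, "dy": 0, "dz": 1.5, "rx": 0, "ry": 0, "rz": 0, "gripper": 0.1}
    - {"dx": 0, "dy": 0, "dz": 1, "rx": 0, "ry": 0, "rz": 0, "gripper": 0.1}
    - {"dx": 0, "dy": 0, "dz": 0.5, "rx": 0, "ry": 0, "rz": 0, "gripper": 0.1}

```text
t: 19.25
tcp_pos: [0.5912, -0.0032, 0.1427]
tool_rot: [[-0.177, 0.984, 0.001], [0.984, 0.177, -0.0], [-0.001, 0.001, -1.0]]
ft_force: [0.1, 0.2, -1.8]
finger_gap: 0.0205
```

Emit:
apply_moves:
  series:
    - {"dx": 0, "dy": 0, "dz": 0.4, "rx": 0, "ry": 0, "rz": 0, "gripper": 0.1}

```text
t: 19.38
tcp_pos: [0.5912, -0.0032, 0.1424]
tool_rot: [[-0.177, 0.984, 0.001], [0.984, 0.177, -0.0], [-0.001, 0.001, -1.0]]
ft_force: [0.0, -0.2, -1.3]
finger_gap: 0.0208
```

Emit:
apply_moves:
  series:
    - {"dx": 0, "dy": 0, "dz": 0.4, "rx": 0, "ry": 0, "rz": 0, "gripper": 0.1}

```text
t: 19.5
tcp_pos: [0.5912, -0.0032, 0.142]
tool_rot: [[-0.177, 0.984, 0.001], [0.984, 0.177, -0.0], [-0.001, 0.001, -1.0]]
ft_force: [0.0, -0.1, -0.6]
finger_gap: 0.0211
```

Emit:
apply_moves:
  series:
    - {"dx": 0, "dy": 0, "dz": 0.4, "rx": 0, "ry": 0, "rz": 0, "gripper": 0.1}

```text
t: 19.62
tcp_pos: [0.5913, -0.0032, 0.1416]
tool_rot: [[-0.177, 0.984, 0.001], [0.984, 0.177, -0.0], [-0.001, 0.001, -1.0]]
ft_force: [0.1, -0.5, 0.2]
finger_gap: 0.0206
```

Emit:
apply_moves:
  series:
    - {"dx": 0, "dy": 0, "dz": 0.3, "rx": 0, "ry": 0, "rz": 0, "gripper": 0.1}

```text
t: 19.75
tcp_pos: [0.5913, -0.0031, 0.1413]
tool_rot: [[-0.177, 0.984, 0.001], [0.984, 0.177, -0.0], [-0.001, 0.001, -1.0]]
ft_force: [0.4, -0.1, -0.9]
finger_gap: 0.0207
```

Emit:
apply_moves:
  series:
    - {"dx": 0, "dy": 0, "dz": 0.3, "rx": 0, "ry": 0, "rz": 0, "gripper": 0.1}

```text
t: 19.88
tcp_pos: [0.5913, -0.0032, 0.1411]
tool_rot: [[-0.177, 0.984, 0.001], [0.984, 0.177, -0.0], [-0.001, 0.001, -1.0]]
ft_force: [0.1, -0.4, 1.1]
finger_gap: 0.0206
```

Emit:
apply_moves:
  series:
    - {"dx": 0, "dy": 0, "dz": 0.3, "rx": 0, "ry": 0, "rz": 0, "gripper": 0.1}

```text
t: 20.0
tcp_pos: [0.5913, -0.0032, 0.1409]
tool_rot: [[-0.177, 0.984, 0.001], [0.984, 0.177, -0.0], [-0.001, 0.001, -1.0]]
ft_force: [-0.3, -0.4, 2.5]
finger_gap: 0.0207
```

Emit:
apply_moves:
  series:
    - {"dx": 0, "dy": 0, "dz": 0.3, "rx": 0, "ry": 0, "rz": 0, "gripper": 0.1}

```text
t: 20.12
tcp_pos: [0.5914, -0.0032, 0.1408]
tool_rot: [[-0.177, 0.984, 0.002], [0.984, 0.177, -0.0], [-0.001, 0.001, -1.0]]
ft_force: [-1.2, 0.1, 4.4]
finger_gap: 0.0206
```

Touchdown at TCP z 0.141 with about 4 N, near the middle. I slide lightly towards +x, where the hole was seen.

Emit:
apply_moves:
  series:
    - {"dx": -0.2, "dy": 1.2, "dz": 0.1, "rx": 0, "ry": 0, "rz": 0, "gripper": 0.1}
    - {"dx": -0.2, "dy": 1.2, "dz": 0.1, "rx": 0, "ry": 0, "rz": 0, "gripper": 0.1}
    - {"dx": -0.2, "dy": 1.2, "dz": 0.1, "rx": 0, "ry": 0, "rz": 0, "gripper": 0.1}

```text
t: 20.5
tcp_pos: [0.5935, -0.0033, 0.1406]
tool_rot: [[-0.177, 0.984, -0.002], [0.984, 0.177, -0.0], [0.0, -0.002, -1.0]]
ft_force: [-3.2, 0.4, 5.5]
finger_gap: 0.0207
```

Emit:
apply_moves:
  series:
    - {"dx": -0.2, "dy": 1.2, "dz": 0.1, "rx": 0, "ry": 0, "rz": 0, "gripper": 0.1}
    - {"dx": -0.2, "dy": 1.2, "dz": 0.1, "rx": 0, "ry": 0, "rz": 0, "gripper": 0.1}

```text
t: 20.75
tcp_pos: [0.5946, -0.0033, 0.1405]
tool_rot: [[-0.177, 0.984, -0.005], [0.984, 0.177, 0.0], [0.001, -0.005, -1.0]]
ft_force: [-4.0, -0.5, 6.4]
finger_gap: 0.0211
```

Emit:
apply_moves:
  series:
    - {"dx": -0.2, "dy": 1.2, "dz": -0.05, "rx": -0.3, "ry": 0, "rz": 0, "gripper": 0.1}
    - {"dx": -0.2, "dy": 1.2, "dz": 0.0, "rx": -0.1, "ry": 0, "rz": 0, "gripper": 0.1}

```text
t: 21.0
tcp_pos: [0.5958, -0.0033, 0.1406]
tool_rot: [[-0.177, 0.984, -0.0], [0.984, 0.177, 0.002], [0.002, -0.0, -1.0]]
ft_force: [-3.3, 0.0, 6.2]
finger_gap: 0.0205
```

Emit:
apply_moves:
  series:
    - {"dx": -0.2, "dy": 1.2, "dz": 0.05, "rx": -0.1, "ry": 0, "rz": 0, "gripper": 0.1}
    - {"dx": -0.2, "dy": 1.2, "dz": 0.05, "rx": -0.1, "ry": 0, "rz": 0, "gripper": 0.1}

```text
t: 21.25
tcp_pos: [0.5973, -0.0033, 0.1406]
tool_rot: [[-0.177, 0.984, 0.001], [0.984, 0.177, 0.003], [0.002, 0.001, -1.0]]
ft_force: [-2.6, -0.3, 5.2]
finger_gap: 0.0207
```

Emit:
apply_moves:
  series:
    - {"dx": -0.2, "dy": 1.3, "dz": 0.05, "rx": 0, "ry": -0.1, "rz": 0, "gripper": 0.1}
    - {"dx": -0.2, "dy": 1.3, "dz": 0.05, "rx": 0, "ry": -0.1, "rz": 0, "gripper": 0.1}
    - {"dx": -0.2, "dy": 1.3, "dz": 0.1, "rx": 0, "ry": 0, "rz": 0, "gripper": 0.1}

```text
t: 21.62
tcp_pos: [0.6024, -0.0031, 0.14]
tool_rot: [[-0.177, 0.984, 0.003], [0.984, 0.177, -0.001], [-0.002, 0.003, -1.0]]
ft_force: [0.1, 0.2, -0.6]
finger_gap: 0.0206
```

Emit:
apply_moves:
  series:
    - {"dx": -0.2, "dy": 1.3, "dz": 0.1, "rx": -0.1, "ry": 0, "rz": 0, "gripper": 0.1}
    - {"dx": -0.2, "dy": 1.3, "dz": 0.1, "rx": -0.1, "ry": 0, "rz": 0, "gripper": 0.1}

```text
t: 21.88
tcp_pos: [0.6053, -0.003, 0.1396]
tool_rot: [[-0.177, 0.984, 0.007], [0.984, 0.177, -0.001], [-0.002, 0.006, -1.0]]
ft_force: [-0.8, 0.4, 0.3]
finger_gap: 0.0206
```

The force vanished and z fell below the floor level, so the tip is in the hole. I centre it, level the tool and go down gently.

Emit:
apply_moves:
  series:
    - {"dx": 0.4, "dy": -1.8, "dz": 0, "rx": 0.35, "ry": 0.1, "rz": 0, "gripper": 0.1}
    - {"dx": 0, "dy": 0, "dz": 0.5, "rx": 0, "ry": 0, "rz": 0, "gripper": 0.1}
    - {"dx": 0, "dy": 0, "dz": 0.8, "rx": 0, "ry": 0, "rz": 0, "gripper": 0.1}

```text
t: 22.25
tcp_pos: [0.6033, -0.003, 0.1382]
tool_rot: [[-0.177, 0.984, -0.0], [0.984, 0.177, -0.0], [-0.0, -0.0, -1.0]]
ft_force: [0.4, -0.8, -0.8]
finger_gap: 0.0207
```

Emit:
apply_moves:
  series:
    - {"dx": 0, "dy": 0, "dz": 1, "rx": 0, "ry": 0, "rz": 0, "gripper": 0.1}
    - {"dx": 0, "dy": 0, "dz": 1, "rx": 0, "ry": 0, "rz": 0, "gripper": 0.1}

```text
t: 22.5
tcp_pos: [0.6033, -0.003, 0.1361]
tool_rot: [[-0.177, 0.984, -0.0], [0.984, 0.177, -0.0], [-0.0, -0.0, -1.0]]
ft_force: [0.1, -0.9, -0.2]
finger_gap: 0.0208
```

Emit:
apply_moves:
  series:
    - {"dx": 0, "dy": 0, "dz": 2, "rx": 0, "ry": 0, "rz": 0, "gripper": 0.1}
    - {"dx": 0, "dy": 0, "dz": 2, "rx": 0, "ry": 0, "rz": 0, "gripper": 0.1}
    - {"dx": 0, "dy": 0, "dz": 2, "rx": 0, "ry": 0, "rz": 0, "gripper": 0.1}
    - {"dx": 0, "dy": 0, "dz": 2, "rx": 0, "ry": 0, "rz": 0, "gripper": 0.1}

```text
t: 23.0
tcp_pos: [0.6033, -0.003, 0.1275]
tool_rot: [[-0.177, 0.984, -0.0], [0.984, 0.177, -0.0], [-0.0, -0.0, -1.0]]
ft_force: [0.1, 0.6, -1.3]
finger_gap: 0.0206
```

Emit:
apply_moves:
  series:
    - {"dx": 0, "dy": 0, "dz": 2.5, "rx": 0, "ry": 0, "rz": 0, "gripper": 0.1}
    - {"dx": 0, "dy": 0, "dz": 2.5, "rx": 0, "ry": 0, "rz": 0, "gripper": 0.1}
    - {"dx": 0, "dy": 0, "dz": 2.5, "rx": 0, "ry": 0, "rz": 0, "gripper": 0.1}

```text
t: 23.38
tcp_pos: [0.6033, -0.003, 0.1195]
tool_rot: [[-0.177, 0.984, -0.0], [0.984, 0.177, -0.0], [-0.0, -0.0, -1.0]]
ft_force: [0.8, 0.8, -0.4]
finger_gap: 0.0206
```

Emit:
apply_moves:
  series:
    - {"dx": 0, "dy": 0, "dz": 2.5, "rx": 0, "ry": 0, "rz": 0, "gripper": 0.1}
    - {"dx": 0, "dy": 0, "dz": 2.5, "rx": 0, "ry": 0, "rz": 0, "gripper": 0.1}
    - {"dx": 0, "dy": 0, "dz": 0, "rx": 0, "ry": 0, "rz": 0, "gripper": 0.1}

```text
t: 23.75
tcp_pos: [0.6032, -0.0029, 0.1138]
tool_rot: [[-0.177, 0.984, -0.001], [0.984, 0.177, -0.0], [-0.0, -0.001, -1.0]]
ft_force: [0.5, -0.4, -0.6]
finger_gap: 0.0208
```

The tip is 15 mm below the underside with no load on it. I draw it out.

Emit:
apply_moves:
  series:
    - {"dx": 0, "dy": 0, "dz": 0, "rx": 0, "ry": 0, "rz": 0, "gripper": 0.1}
    - {"dx": 0, "dy": 0, "dz": -3, "rx": 0, "ry": 0, "rz": 0, "gripper": 0.1}
    - {"dx": 0, "dy": 0, "dz": -5, "rx": 0, "ry": 0, "rz": 0, "gripper": 0.1}
    - {"dx": 0, "dy": 0, "dz": -6, "rx": 0, "ry": 0, "rz": 0, "gripper": 0.1}
    - {"dx": 0, "dy": 0, "dz": -6, "rx": 0, "ry": 0, "rz": 0, "gripper": 0.1}
    - {"dx": 0, "dy": 0, "dz": 0, "rx": 0, "ry": 0, "rz": 0, "gripper": 0.1}

```text
t: 24.5
tcp_pos: [0.6036, -0.003, 0.136]
tool_rot: [[-0.177, 0.984, 0.001], [0.984, 0.177, -0.0], [-0.0, 0.001, -1.0]]
ft_force: [1.1, 0.5, -0.7]
finger_gap: 0.021
```

Emit:
apply_moves:
  series:
    - {"dx": 0, "dy": 0, "dz": -5, "rx": 0, "ry": 0, "rz": 0, "gripper": 0.1}
    - {"dx": 0, "dy": 0, "dz": -6, "rx": 0, "ry": 0, "rz": 0, "gripper": 0.1}
    - {"dx": 0, "dy": 0, "dz": -15, "rx": 0, "ry": 0, "rz": 0, "gripper": 0.1}
    - {"dx": 0, "dy": 0, "dz": -25, "rx": 0, "ry": 0, "rz": 0, "gripper": 0.1}
    - {"dx": 0, "dy": 0, "dz": -25, "rx": 0, "ry": 0, "rz": 0, "gripper": 0.1}
    - {"dx": 0, "dy": 0, "dz": -25, "rx": 0, "ry": 0, "rz": 0, "gripper": 0.1}
    - {"dx": 0, "dy": 0, "dz": -15, "rx": 0, "ry": 0, "rz": 0, "gripper": 0.1}
    - {"dx": 0, "dy": 0, "dz": 0, "rx": 0, "ry": 0, "rz": 0, "gripper": 0.1}

```text
t: 25.5
tcp_pos: [0.6034, -0.0033, 0.2599]
tool_rot: [[-0.176, 0.984, 0.002], [0.984, 0.176, 0.0], [-0.0, 0.002, -1.0]]
ft_force: [-0.4, 0.4, -0.4]
finger_gap: 0.0207
```

```bash
python3 -c "
from h import *
go([.5463,-.2461,.24],10.2)"
```

```text
t 25.5 tcp [ 0.6034 -0.0033  0.2599] gap 0.020730294676029555 f [-0.4225  0.4339 -0.4369] yaw 10.16437826215894
move mm [-228.9219  -99.1313   19.7628]
turn [ 0.1195  0.0135 -0.0356]
```

Emit:
apply_moves:
  series:
    - {"dx": -30, "dy": -13, "dz": 0, "rx": 0, "ry": 0, "rz": 0, "gripper": 0.1}
    - {"dx": -48, "dy": -21, "dz": 0, "rx": 0, "ry": 0, "rz": 0, "gripper": 0.1}
    - {"dx": -48, "dy": -21, "dz": 0, "rx": 0, "ry": 0, "rz": 0, "gripper": 0.1}
    - {"dx": -48, "dy": -21, "dz": 0, "rx": 0, "ry": 0, "rz": 0, "gripper": 0.1}
    - {"dx": -35, "dy": -15, "dz": 0, "rx": 0, "ry": 0, "rz": 0, "gripper": 0.1}
    - {"dx": -10, "dy": -4, "dz": 0, "rx": 0, "ry": 0, "rz": 0, "gripper": 0.1}
    - {"dx": 0, "dy": 0, "dz": 0, "rx": 0, "ry": 0, "rz": 0, "gripper": 0.1}

```text
t: 26.38
tcp_pos: [0.5456, -0.2395, 0.2536]
tool_rot: [[-0.18, 0.984, -0.006], [0.984, 0.18, 0.002], [0.003, -0.005, -1.0]]
ft_force: [0.0, -0.0, -1.6]
finger_gap: 0.0203
```

```bash
python3 -c "
from h import *
go([.5463,-.2461,.22],10.2)"
```

```text
t 26.375 tcp [ 0.5456 -0.2395  0.2536] gap 0.02031858156576923 f [ 0.0352 -0.0325 -1.5749] yaw 10.39329085161389
move mm [-6.751  -0.3169 33.5584]
turn [-0.3122 -0.1896  0.1928]
```

Time is plentiful, so I settle, then lower gently to just above the board (the tip passes it at TCP 0.197).

Emit:
apply_moves:
  series:
    - {"dx": -6.5, "dy": -0.3, "dz": 0, "rx": -0.3, "ry": -0.2, "rz": 0.2, "gripper": 0.1}
    - {"dx": 0, "dy": 0, "dz": 0, "rx": 0, "ry": 0, "rz": 0, "gripper": 0.1}
    - {"dx": 0, "dy": 0, "dz": 10, "rx": 0, "ry": 0, "rz": 0, "gripper": 0.1}
    - {"dx": 0, "dy": 0, "dz": 12, "rx": 0, "ry": 0, "rz": 0, "gripper": 0.1}
    - {"dx": 0, "dy": 0, "dz": 12, "rx": 0, "ry": 0, "rz": 0, "gripper": 0.1}
    - {"dx": 0, "dy": 0, "dz": 8, "rx": 0, "ry": 0, "rz": 0, "gripper": 0.1}
    - {"dx": 0, "dy": 0, "dz": 0, "rx": 0, "ry": 0, "rz": 0, "gripper": 0.1}

```text
t: 27.25
tcp_pos: [0.5477, -0.2408, 0.2069]
tool_rot: [[-0.184, 0.983, -0.002], [0.983, 0.184, 0.002], [0.003, -0.002, -1.0]]
ft_force: [-1.0, -0.1, -0.5]
finger_gap: 0.0208
```

```bash
python3 -c "
from h import *
go([.5463,-.2461,.2],10.2)"
```

```text
t 27.25 tcp [ 0.5477 -0.2408  0.2069] gap 0.020754924985133833 f [-1.0422 -0.1466 -0.4777] yaw 10.574050522658892
move mm [-4.9881 -2.3382  6.8419]
turn [-0.0926 -0.1474  0.3739]
```

Emit:
apply_moves:
  series:
    - {"dx": -4.9, "dy": -2.3, "dz": 0, "rx": -0.1, "ry": -0.15, "rz": 0.35, "gripper": 0.1}
    - {"dx": 0, "dy": 0, "dz": 0, "rx": 0, "ry": 0, "rz": 0, "gripper": 0.1}
    - {"dx": 0, "dy": 0, "dz": 0, "rx": 0, "ry": 0, "rz": 0, "gripper": 0.1}

```text
t: 27.62
tcp_pos: [0.5465, -0.247, 0.2075]
tool_rot: [[-0.176, 0.984, 0.001], [0.984, 0.176, -0.001], [-0.001, 0.001, -1.0]]
ft_force: [0.5, 0.2, -0.5]
finger_gap: 0.0208
```

```bash
python3 -c "
from h import *
go([.5463,-.2461,.2],10.2)"
```

```text
t 27.625 tcp [ 0.5465 -0.247   0.2075] gap 0.020768282363902924 f [ 0.4947  0.1882 -0.4759] yaw 10.164283856588053
move mm [ 0.9539 -0.0837  7.5406]
turn [ 0.0749  0.061  -0.0358]
```

Emit:
apply_moves:
  series:
    - {"dx": 0.9, "dy": 0, "dz": 3, "rx": 0, "ry": 0, "rz": 0, "gripper": 0.1}
    - {"dx": 0, "dy": 0, "dz": 4, "rx": 0, "ry": 0, "rz": 0, "gripper": 0.1}
    - {"dx": 0, "dy": 0, "dz": 4, "rx": 0, "ry": 0, "rz": 0, "gripper": 0.1}
    - {"dx": 0, "dy": 0, "dz": 4, "rx": 0, "ry": 0, "rz": 0, "gripper": 0.1}

```text
t: 28.12
tcp_pos: [0.5466, -0.246, 0.1921]
tool_rot: [[-0.177, 0.984, 0.002], [0.984, 0.177, -0.001], [-0.001, 0.002, -1.0]]
ft_force: [-0.1, 0.2, 0.3]
finger_gap: 0.021
```

Emit:
apply_moves:
  series:
    - {"dx": 0, "dy": 0, "dz": 5, "rx": 0, "ry": 0, "rz": 0, "gripper": 0.1}
    - {"dx": 0, "dy": 0, "dz": 5, "rx": 0, "ry": 0, "rz": 0, "gripper": 0.1}
    - {"dx": 0, "dy": 0, "dz": 5, "rx": 0, "ry": 0, "rz": 0, "gripper": 0.1}
    - {"dx": 0, "dy": 0, "dz": 0, "rx": 0, "ry": 0, "rz": 0, "gripper": 0.1}

```text
t: 28.62
tcp_pos: [0.5464, -0.2458, 0.1752]
tool_rot: [[-0.177, 0.984, 0.001], [0.984, 0.177, -0.001], [-0.001, 0.001, -1.0]]
ft_force: [-1.1, -1.0, -0.4]
finger_gap: 0.0207
```

The shaft is in its hole, with no force and no drift.

Emit:
apply_moves:
  series:
    - {"dx": 0, "dy": 0, "dz": 5, "rx": 0, "ry": 0, "rz": 0, "gripper": 0.1}
    - {"dx": 0, "dy": 0, "dz": 6, "rx": 0, "ry": 0, "rz": 0, "gripper": 0.1}
    - {"dx": 0, "dy": 0, "dz": 6, "rx": 0, "ry": 0, "rz": 0, "gripper": 0.1}
    - {"dx": 0, "dy": 0, "dz": 6, "rx": 0, "ry": 0, "rz": 0, "gripper": 0.1}
    - {"dx": 0, "dy": 0, "dz": 0, "rx": 0, "ry": 0, "rz": 0, "gripper": 0.1}

```text
t: 29.25
tcp_pos: [0.5465, -0.2459, 0.1506]
tool_rot: [[-0.177, 0.984, 0.001], [0.984, 0.177, -0.001], [-0.001, 0.001, -1.0]]
ft_force: [-0.2, 0.5, -0.5]
finger_gap: 0.0208
```

Emit:
apply_moves:
  series:
    - {"dx": 0, "dy": 0, "dz": 5, "rx": 0, "ry": 0, "rz": 0, "gripper": 0.1}
    - {"dx": 0, "dy": 0, "dz": 6, "rx": 0, "ry": 0, "rz": 0, "gripper": 0.1}
    - {"dx": 0, "dy": 0, "dz": 6, "rx": 0, "ry": 0, "rz": 0, "gripper": 0.1}
    - {"dx": 0, "dy": 0, "dz": 6, "rx": 0, "ry": 0, "rz": 0, "gripper": 0.1}
    - {"dx": 0, "dy": 0, "dz": 4, "rx": 0, "ry": 0, "rz": 0, "gripper": 0.1}
    - {"dx": 0, "dy": 0, "dz": 0, "rx": 0, "ry": 0, "rz": 0, "gripper": 0.1}

```text
t: 30.0
tcp_pos: [0.5466, -0.2459, 0.1216]
tool_rot: [[-0.177, 0.984, 0.001], [0.984, 0.177, -0.001], [-0.001, 0.001, -1.0]]
ft_force: [-0.9, 0.7, -0.3]
finger_gap: 0.0205
```

Emit:
apply_moves:
  series:
    - {"dx": 0, "dy": 0, "dz": 4, "rx": 0, "ry": 0, "rz": 0, "gripper": 0.1}
    - {"dx": 0, "dy": 0, "dz": 2.5, "rx": 0, "ry": 0, "rz": 0, "gripper": 0.1}
    - {"dx": 0, "dy": 0, "dz": 1.5, "rx": 0, "ry": 0, "rz": 0, "gripper": 0.1}
    - {"dx": 0, "dy": 0, "dz": 0.5, "rx": 0, "ry": 0, "rz": 0, "gripper": 0.1}

```text
t: 30.5
tcp_pos: [0.5469, -0.246, 0.1129]
tool_rot: [[-0.177, 0.984, 0.002], [0.984, 0.177, -0.001], [-0.001, 0.002, -1.0]]
ft_force: [0.5, 0.2, -0.1]
finger_gap: 0.0208
```

Emit:
apply_moves:
  series:
    - {"dx": 0, "dy": 0, "dz": 0.4, "rx": 0, "ry": 0, "rz": 0, "gripper": 0.1}
    - {"dx": 0, "dy": 0, "dz": 0.4, "rx": 0, "ry": 0, "rz": 0, "gripper": 0.1}

```text
t: 30.75
tcp_pos: [0.5469, -0.2461, 0.1122]
tool_rot: [[-0.177, 0.984, 0.002], [0.984, 0.177, -0.001], [-0.001, 0.002, -1.0]]
ft_force: [0.6, 0.7, -0.7]
finger_gap: 0.0208
```

Emit:
apply_moves:
  series:
    - {"dx": 0, "dy": 0, "dz": 0.4, "rx": 0, "ry": 0, "rz": 0, "gripper": 0.1}

```text
t: 30.88
tcp_pos: [0.547, -0.2461, 0.1118]
tool_rot: [[-0.177, 0.984, 0.002], [0.984, 0.177, -0.001], [-0.001, 0.002, -1.0]]
ft_force: [-0.7, 0.9, -0.6]
finger_gap: 0.0207
```

Emit:
apply_moves:
  series:
    - {"dx": 0, "dy": 0, "dz": 0.4, "rx": 0, "ry": 0, "rz": 0, "gripper": 0.1}

```text
t: 31.0
tcp_pos: [0.547, -0.2461, 0.1115]
tool_rot: [[-0.177, 0.984, 0.002], [0.984, 0.177, -0.001], [-0.001, 0.002, -1.0]]
ft_force: [0.5, 0.4, 2.6]
finger_gap: 0.0207
```

Emit:
apply_moves:
  series:
    - {"dx": 0, "dy": 0, "dz": 0.4, "rx": 0, "ry": 0, "rz": 0, "gripper": 0.1}

```text
t: 31.12
tcp_pos: [0.547, -0.2461, 0.1114]
tool_rot: [[-0.177, 0.984, 0.003], [0.984, 0.177, -0.001], [-0.001, 0.002, -1.0]]
ft_force: [-1.4, 1.4, 7.6]
finger_gap: 0.0205
```

Emit:
apply_moves:
  series:
    - {"dx": 0, "dy": 0, "dz": 0.4, "rx": 0, "ry": 0, "rz": 0, "gripper": 0.1}

```text
t: 31.25
tcp_pos: [0.547, -0.2461, 0.1114]
tool_rot: [[-0.177, 0.984, 0.003], [0.984, 0.177, -0.001], [-0.001, 0.003, -1.0]]
ft_force: [-1.0, 1.1, 6.3]
finger_gap: 0.0209
```

The collar is seated on the board. I release to half open and rise slowly.

Emit:
apply_moves:
  series:
    - {"dx": 0, "dy": 0, "dz": 0, "rx": 0, "ry": 0, "rz": 0, "gripper": 0.3}
    - {"dx": 0, "dy": 0, "dz": 0, "rx": 0, "ry": 0, "rz": 0, "gripper": 0.55}
    - {"dx": 0, "dy": 0, "dz": 0, "rx": 0, "ry": 0, "rz": 0, "gripper": 0.55}
    - {"dx": 0, "dy": 0, "dz": 0, "rx": 0, "ry": 0, "rz": 0, "gripper": 0.55}
    - {"dx": 0, "dy": 0, "dz": -10, "rx": 0, "ry": 0, "rz": 0, "gripper": 0.55}
    - {"dx": 0, "dy": 0, "dz": -20, "rx": 0, "ry": 0, "rz": 0, "gripper": 0.55}
    - {"dx": 0, "dy": 0, "dz": -30, "rx": 0, "ry": 0, "rz": 0, "gripper": 0.55}
    - {"dx": 0, "dy": 0, "dz": -40, "rx": 0, "ry": 0, "rz": 0, "gripper": 0.55}
    - {"dx": 0, "dy": 0, "dz": -40, "rx": 0, "ry": 0, "rz": 0, "gripper": 0.55}
    - {"dx": 0, "dy": 0, "dz": 0, "rx": 0, "ry": 0, "rz": 0, "gripper": 0.55}

```text
t: 32.5
tcp_pos: [0.5465, -0.2464, 0.2585]
tool_rot: [[-0.176, 0.984, 0.004], [0.984, 0.176, -0.001], [-0.002, 0.003, -1.0]]
ft_force: [0.5, -0.8, -0.3]
finger_gap: 0.0471
```

```bash
python3 -c "
from h import *
go([.5463,-.2461,.26],10.2)
d=bot.capture('scene')
cv2.imwrite('pics/end.png',cv2.resize(d['frame'][130:370,130:430,::-1],None,fx=2.6,fy=2.4,interpolation=cv2.INTER_CUBIC))
for c in('scene','top'):
  bot.capture(c)
  for n in('pick_mid','pot_mid','spatula','brush','mushroom','wheel_top'): print(c,n,[(np.round(r['centre'],4).tolist(),round(r['confidence'],2)) for r in bot.place_of(c,n)[:3]])"
```

```text
t 32.5 tcp [ 0.5465 -0.2464  0.2585] gap 0.04711773836946796 f [ 0.5082 -0.7924 -0.3017] yaw 10.134623399132735
move mm [ 0.3578 -0.1633 -1.4995]
turn [ 0.1903  0.1084 -0.0656]
scene pick_mid [([0.4499, -0.2383, 0.1172], 0.82), ([0.6313, -0.2078, 0.1201], 0.8), ([0.5472, -0.2475, 0.1273], 0.77)]
scene pot_mid [([0.5921, -0.0033, 0.0603], 0.75)]
scene spatula [([0.538, -0.1817, 0.0945], 0.67)]
scene brush [([0.5557, -0.3028, 0.0968], 0.6), ([0.7685, -0.0658, 0.0026], 0.37)]
scene mushroom [([0.3595, -0.1213, -0.0006], 0.74), ([0.3582, 0.1111, -0.0017], 0.64)]
scene wheel_top [([0.5524, 0.2659, 0.0668], 0.83), ([0.5454, -0.246, 0.1286], 0.7)]
top pick_mid [([0.4307, -0.1912, 0.1186], 0.51), ([0.4482, -0.2444, 0.1199], 0.49), ([0.547, -0.2462, 0.1273], 0.48)]
top pot_mid [([0.5913, -0.0038, 0.0587], 0.69)]
top spatula [([0.5457, -0.243, 0.0909], 0.41), ([0.5336, -0.1913, 0.0912], 0.39)]
top brush []
top mushroom [([0.3574, 0.1127, 0.0001], 0.74), ([0.3587, -0.1218, 0.0001], 0.44)]
top wheel_top [([0.5497, 0.2668, 0.0688], 0.96), ([0.5442, -0.2458, 0.096], 0.5), ([0.5476, -0.244, 0.089], 0.22)]
```

View pics/end.png

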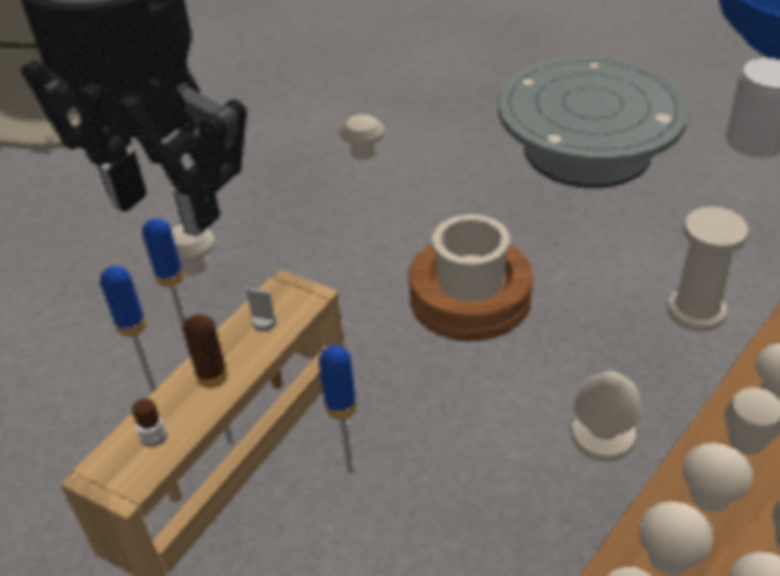

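The end picture shows the pot upright in the rest at (470,258), the brown pick hanging in its middle hole at (205,348), and the rest of the scene unchanged. The gripper is clear of everything, so I hand in.

```bash
python3 -c "
from h import *
print(bot.finish_job())"
```

```text
the job is handed in; nothing more can be done
None
```

The job is done and handed in at about 32.5 s of the 72 s allowed.

- **Pot:** I lifted it off the wheel by its rim and set it in the rest. It seated at the expected height. To confirm it was down I nudged it once, which gave a brief 26 N at the wrist.
- **Pick and drain hole:** I touched the pick down near the middle of the floor with about 4 N and slid it with about 6 N. It dropped into the hole about 11 mm towards +x. I then pushed it through without load until the tip was about 15 mm below the pot's underside. That depth is worked out from the tool height; I did not see the tip in a picture.
- **Return:** I drew the pick out and hung it back in its own hole, with the collar seated on the board at about 7 N.

**Last checks:** The final picture and the networks agree. The pot is upright in the rest at (0.592, -0.0035), and the pick is in the middle hole at (0.547, -0.247). The wheel, spatula, mushrooms and blue look-alikes in view were where they started, and the gripper was clear. One network check failed: the brush was missed in the last top view, but the scene camera found it in place. I did not measure the column, finial and tin again at the end. The picture shows the column and finial standing undisturbed; the tin is not clearly identifiable at its edge.

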